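# Test the emergency stop on a workshop control box

### The arm

A 6-joint arm with a two-finger parallel gripper is mounted at the origin on the work surface. World frame = base frame: x ahead of the robot, y to its left, z up, the work surface at z = 0. Lengths are in m, angles in rad, forces in N, time in s.
With the tool pointing down it reaches from about 0.35 to 0.925 m from the base axis. Payload 6.4 kg.
Tool frame: the origin (TCP) lies on the mounting face of the last link; the fingertips stand 199 mm ahead of it and the grasp point (between the pads) lies 180 mm ahead of it; z points along the fingers, y is the line along which they close (so a half turn about z gives the same grasp; the last joint's range is limited). The gripper opens to 94 mm and grips with 3 to 60 N. Pads are 16 mm wide; open, the fingers measure 119 mm over their backs; the gripper's body (75 mm by 177 mm) begins 78 mm behind the grasp point.
Start: joints at [-1.505, 0.245, 1.558, -0, 1.339, -0.174], TCP at [0.154, -0.631, 0.405] pointing down, gripper open.
Joint ranges: [-3.13, 3.13], [-1.02, 2.26], [0.13, 2.54], [-0.95, 4.09], [0.21, 2.88], [-2.74, 2.74]. Speed limits (rad/s): [2.57, 2.57, 3.14, 3.14, 3.14, 3.14].

### API

Orientations are given as [roll, pitch, yaw] about the fixed x, y, z axes, in that order (R = Rz(yaw) Ry(pitch) Rx(roll)).
In Python, from workcell import read_state, imaging, arm gives the robot as it stands.
- The arm moves only by the tool send_rows, never from a script. Its argument "deltas" is a list of rows, each an object of numbers: "x", "y", "z": the shift along the tool's x, y, z in units of 0.02 m (1.0 is 0.02 m); "ax", "ay", "az": the turn, a rotation vector about the tool's x, y, z in units of 0.1 rad (1.0 is 0.1 rad); "jaw": the opening, from 0 (shut) to 1 (fully open). In form: [{"x": .., "y": .., "z": .., "ax": .., "ay": .., "az": .., "jaw": ..}, ...]. A call has 1 to 8 rows; each row shifts and turns the commanded pose from where the row before left it, along the tool's axes as they then stand; what a row does not reach is not made up. A row lasts 1/12 s, in which the tool goes at most 41.7 mm and 7.16 degrees, less where a joint would pass 70% of its speed; a pose out of reach is approached as far as the arm can. A call with a number of a shift or a turn outside -1 to 1 is refused whole. A call with a gripper value outside its range is refused whole. The fingers move at their own pace and stop on an object; "grip_force" is the grip in N (left out, the last holds). Time passes only in rows, so rows that do not move let the fingers close. It gives the time, the measured TCP pose, the force, the opening and the grip force at its end, in the units of the state.
- read_state(): the state, without advancing time (a new reading comes with each control period).
- imaging.grab_frame(name): name is "scene" or "top" or "wrist"; returns the picture (384x512x3 uint8, red, green, blue); there is no depth.
- imaging.camera_model(name): a dict with "K" (3x3 intrinsics, pixels), "pose" (4x4, takes a point from camera to world coordinates); the wrist camera has in their place "T_tool_cam" (4x4, takes a point from camera to tool coordinates, whose origin is the TCP and whose axes are the flange's). Camera axes: x right, y up, looking along -z (the intrinsics and any distortion apply to the point x, -y, -z); pixel columns grow to the right and rows downward; lengths in m; the calibration is good to about 2 mm. A picture is of the moment at which its call begins: read the wrist's pose just before it. camera_model takes no time and is no camera call.
- arm.job_done(): hands the job in; it is judged then, once.
The state is a dict: "time": time; "joints": joint angles; "qvel": joint speeds; "tau": joint torques, N m; "ee_pos": TCP position; "tcp_rot": TCP orientation; "wrist_force": force on the tool from outside, world axes, zero at the start; "wrist_torque": the same for the moment, N m; "grip_width": finger opening in m; "grip_force": force on a finger pad.
Only numpy, scipy, OpenCV 4.12 (cv2) and the standard library are available. Lean on these libraries where they do the work, as an engineer would, in place of code of your own. Each camera call takes 0.05 s, during which the arm holds its last target. There are 200 camera calls.

### The job

Before work starts, test the emergency stop: press the big round mushroom head on the bench control box fully down so that it latches, then turn it clockwise (seen from above) to reset it, and let go so that it springs back up and untwists. Do not push the flat start button.

Things in the scene. Friction and masses are not known exactly. Their poses are not given: they have to be found in the camera images.
- stop_top (a point): Centre of the top of the mushroom: black round head, 44 mm across, 22 mm thick, ribbed side, 3 white dashes on top. Upright side from 7 to 18 mm below this point: grip across any diameter. Under it only a 22 mm stem and a 36 mm collar, 8 mm high. Point is 46 mm above the flat top of a fixed grey box (110 x 200 x 70 mm high), 38 mm when latched, 55 mm from the box's middle towards its left (+y) end.
- stop_press (a joint): How far the mushroom head is pressed down, in m: 0 up, 0.008 at its rigid end stop. Needs about 4 N at first, less further down; past about 5 mm it goes on by itself and stays latched at 0.008, held with about 1.5 N, until it is turned.
- stop_turn (a joint): Turn of the mushroom head, in rad, clockwise from above: 0 at rest, end stop 1.2 (69 deg); no turn the other way. A light spring (under 0.1 N m) turns it back when let go. The latch opens at about 0.6; turn it to about 1.0 (57 deg). A grip on the head may keep it from rising: when the grip opens it rises 8 mm at once, then untwists within 2 s.
- start_button (a joint): How far the flat start button is pushed, in m: 0 out, 0.005 in. Black, 28 mm across, in a dark 44 mm ring, top 21 mm above the same box, 110 mm from the mushroom's axis. A second box of the same size has a bar-grip selector and two flat buttons, no mushroom.
Not all that is in view belongs to the job. What is shaped like the part that bears stop_top but turquoise is not meant.

How it is judged:
On the way, in this order (a step that is already met when the one before it is completed fails the run):
1. the mushroom head is pressed down (6.5 mm or more of its 8 mm) (value of joint stop_press above 0.0065 m), for 0.1 s.
2. the head is turned clockwise past the latch (0.6 rad or more) (value of joint stop_turn above 0.6 rad), for 0.05 s.
At the end, for the whole second after the job is handed in: The mushroom head is back up (within 1.5 mm of its rest height) and untwisted (within 0.15 rad of rest), after having been pressed and turned (value of joint stop_press below 0.0015 m and value of joint stop_turn below 0.15 rad); the robot touches nothing.
It fails at once if the start button is pushed in by more than 2.5 mm (value of joint start_button above 0.0025 m).
It also fails if it takes over 42 s, if anything falls off the work surface, if the arm or the gripper's body presses on something with over 40 N, if the wrist force passes 120 N, or if a joint passes its speed limit or range.

## Working session

There is one attempt and no reset: what is moved stays moved. The work goes in short steps, Python scripts to look and compute and a tool call to move; the robot and the scene stay as the last step left them, time stands still between calls to the robot, and variables do not carry over. Pictures are saved under pics/ and viewed, at most 10 in all, crops included, and the job is handed in when it is done.

Besides the shell and the picture viewer there is one more tool, called after "Emit:" as name([rows], argument=value, ...), one row to a line, values as JSON. send_rows: Moves the arm, as the interface text tells. Shifts and turns lie within -1 to 1; 1 stands for 0.02 m of shift or 0.1 rad of turn. Its arguments: {"type":"object","properties":{"deltas":{"type":"array"},"grip_force":{"type":"number"}},"required":["deltas"]}

```bash
mkdir -p pics
python3 - <<'E'
from workcell import read_state, imaging, arm
import cv2, numpy as np
s=read_state(); print(s['time'],s['ee_pos'],s['tcp_rot'],s['grip_width'])
a=imaging.grab_frame('scene'); b=imaging.grab_frame('top')
for n,i in (('scene',a),('top',b)):
    cv2.imwrite(f'pics/{n}.png',cv2.cvtColor(i,cv2.COLOR_RGB2BGR)); m=imaging.camera_model(n); print(n,m['K'],np.round(m['pose'],3), [k for k in m])
E
```

```text
0.0 [ 0.15438259 -0.63118419  0.40356153] [-3.13972556e+00 -3.01341895e-04  2.39845449e-01] 0.0938896697147018
scene [[406.28300174   0.         257.11906787]
 [  0.         406.28300174 186.24765503]
 [  0.           0.           1.        ]] [[ 0.011 -0.797  0.604  0.964]
 [ 1.     0.015  0.002 -0.014]
 [-0.011  0.604  0.797  0.75 ]
 [ 0.     0.     0.     1.   ]] ['K', 'pose']
top [[480.08008485   0.         260.55347655]
 [  0.         480.08008485 191.96406681]
 [  0.           0.           1.        ]] [[-0.016  0.999 -0.039  0.397]
 [-1.    -0.016 -0.015 -0.016]
 [-0.016  0.038  0.999  1.058]
 [ 0.     0.     0.     1.   ]] ['K', 'pose']
```

View pics/scene.png

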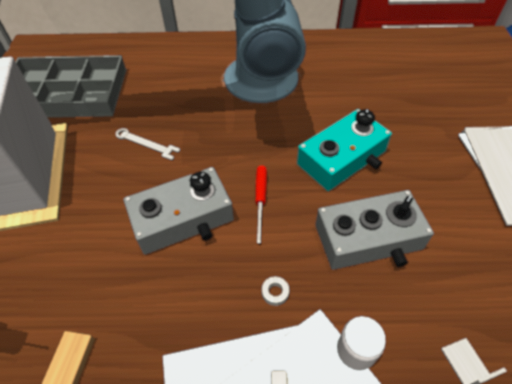

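View pics/top.png

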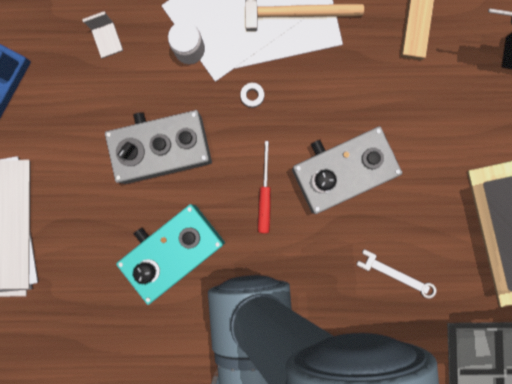

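Candidates are the grey box's mushroom at top (325,180) / scene (200,182), the turquoise mushroom at top (145,272), and the bar selector at top (128,150). The flat buttons are at (373,158), (186,138), (160,144) and (189,238). I choose the one on the grey box with a mushroom, top (325,180), and check it in a close crop.

```bash
cat > h.py <<'E'
import numpy as np, cv2
from workcell import read_state, imaging, arm
def ray(m,u,v,P=None):
    P=m['pose'] if P is None else P
    d=cv2.undistortPoints(np.array([[[u,v]]],float),m['K'],None)[0,0]
    return P[:3,3], P[:3,:3]@np.array([d[0],-d[1],-1])
def plane(m,u,v,z,P=None):
    o,d=ray(m,u,v,P); return o+d*(z-o[2])/d[2]
def tri(rays):
    A=0;b=0
    for o,d in rays:
        d=d/np.linalg.norm(d); M=np.eye(3)-np.outer(d,d); A=A+M; b=b+M@o
    return np.linalg.solve(A,b)
E
python3 - <<'E'
from h import *
res={}
for n,(u,v),r in (('top',(325,180),16),('scene',(200,180),16)):
    im=cv2.imread(f'pics/{n}.png'); g=im.max(2)
    m=imaging.camera_model(n)
    mask=np.zeros_like(g); mask[v-r:v+r,u-r:u+r]=(g[v-r:v+r,u-r:u+r]<55)*255
    cs,_=cv2.findContours(mask,cv2.RETR_EXTERNAL,cv2.CHAIN_APPROX_NONE)
    c=max(cs,key=cv2.contourArea); h=cv2.convexHull(c)
    print(n,cv2.minEnclosingCircle(h),cv2.fitEllipse(h),cv2.boundingRect(h))
    res[n]=(m,)
    crop=cv2.resize(im[v-30:v+30,u-40:u+80],None,fx=5,fy=5,interpolation=cv2.INTER_CUBIC)
    res[n]=crop
cv2.imwrite('pics/crop.png',np.vstack([res['top'],res['scene']]))
# box top in the top view
im=cv2.imread('pics/top.png').astype(int)
gm=((im.max(2)-im.min(2)<14)&(im.max(2)>110)&(im.max(2)<190)).astype(np.uint8)
gm[:120]=0;gm[220:]=0;gm[:,:285]=0;gm[:,410:]=0
cs,_=cv2.findContours(gm,0,1); c=max(cs,key=cv2.contourArea)
m=imaging.camera_model('top')
p=cv2.boxPoints(cv2.minAreaRect(c)); w=np.array([plane(m,*q,.07) for q in p]); print(p,np.round(w,3),np.linalg.norm(w-np.roll(w,1,0),axis=1),w.mean(0))
print('head z.116',plane(m,325,180,.116),'button',plane(m,373,158,.091))
E
```

```text
top ((325.2337341308594, 179.5295867919922), 9.8854341506958) ((325.1360778808594, 179.5674591064453), (18.863264083862305, 19.81241226196289), 87.61079406738281) (316, 170, 20, 20)
scene ((200.5, 182.14999389648438), 10.453442573547363) ((200.1481170654297, 182.0485076904297), (19.186012268066406, 20.700439453125), 173.415771484375) (191, 172, 19, 21)
[[292.44177  165.91681 ]
 [379.78082  125.740845]
 [401.7785   173.56192 ]
 [314.43945  213.73788 ]] [[ 0.488 -0.067  0.07 ]
 [ 0.568 -0.249  0.07 ]
 [ 0.468 -0.291  0.07 ]
 [ 0.389 -0.111  0.07 ]] [0.10825541 0.19836449 0.10830018 0.19746485] [ 0.47812686 -0.17948808  0.07      ]
head z.116 [ 0.45479798 -0.12817616  0.116     ] button [ 0.49909499 -0.22858126  0.091     ]
```

View pics/crop.png

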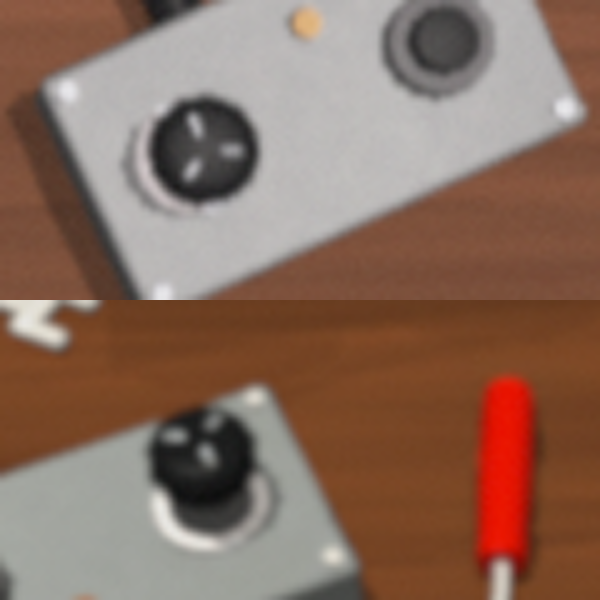

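The crop confirms a black ribbed head with 3 dashes on the grey box. Head (0.455,-0.128) agrees with the box geometry, which gives (0.456,-0.129), and the box measures 108x198 mm. Next I check the height of the grey block near the path, at the left of the scene view.

Run:
```python
from h import *
s=imaging.camera_model('scene');t=imaging.camera_model('top')
print('tri head',tri([ray(t,325.2,179.5),ray(s,200.3,182)]))
for q in [(65,125),(60,222),(50,155),(48,205),(12,60)]: print('scene',q,[np.round(plane(s,*q,z),3)[:2] for z in (0,.1,.2,.3)])
for q in [(470,172),(497,305),(484,185),(505,293)]: print('top',q,[np.round(plane(t,*q,z),3)[:2] for z in (0,.1,.2)])
st=read_state();w=imaging.grab_frame('wrist');cv2.imwrite('pics/w0.png',w[...,::-1])
print(imaging.camera_model('wrist'))
```

```text
tri head [ 0.45694861 -0.13124133  0.09776996]
scene (65, 125) [array([ 0.184, -0.521]), array([ 0.288, -0.453]), array([ 0.392, -0.386]), array([ 0.496, -0.318])]
scene (60, 222) [array([ 0.486, -0.448]), array([ 0.549, -0.39 ]), array([ 0.613, -0.333]), array([ 0.677, -0.275])]
scene (50, 155) [array([ 0.289, -0.529]), array([ 0.379, -0.46 ]), array([ 0.469, -0.392]), array([ 0.559, -0.323])]
scene (48, 205) [array([ 0.44 , -0.488]), array([ 0.51 , -0.425]), array([ 0.58 , -0.362]), array([ 0.65 , -0.299])]
scene (12, 60) [array([-0.104, -0.762]), array([ 0.038, -0.663]), array([ 0.181, -0.563]), array([ 0.323, -0.463])]
top (470, 172) [array([ 0.474, -0.46 ]), array([ 0.467, -0.418]), array([ 0.46 , -0.376])]
top (497, 305) [array([ 0.184, -0.509]), array([ 0.204, -0.462]), array([ 0.224, -0.416])]
top (484, 185) [array([ 0.445, -0.489]), array([ 0.441, -0.445]), array([ 0.436, -0.4  ])]
top (505, 293) [array([ 0.21 , -0.527]), array([ 0.227, -0.479]), array([ 0.245, -0.43 ])]
{'K': array([[324.37063246,   0.        , 260.35867818],
       [  0.        , 324.37063246, 195.13006167],
       [  0.        ,   0.        ,   1.        ]]), 'T_tool_cam': array([[ 1.31225075e-03,  9.71191175e-01,  2.38298090e-01,
         6.83886920e-02],
       [ 9.99999137e-01, -1.25979150e-03, -3.72437870e-04,
         1.97982693e-04],
       [-6.15024656e-05,  2.38298373e-01, -9.71191990e-01,
         2.08571029e-02],
       [ 0.00000000e+00,  0.00000000e+00,  0.00000000e+00,
         1.00000000e+00]])}
```

View pics/w0.png

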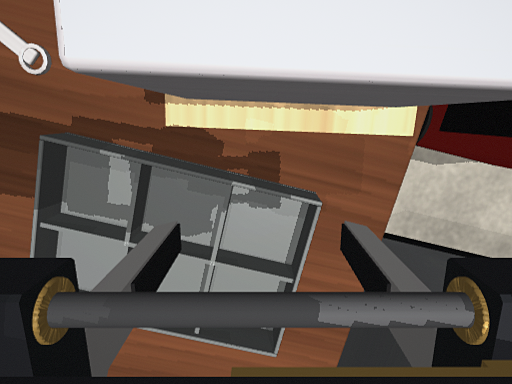

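The wrist view shows a tall block just ahead, with its white top about 0.24 m high and its left edge at column 57. I rise first, then cross over it.

Emit:
send_rows([
  {"z": -1, "jaw": 1},
  {"z": -1},
  {"z": -1},
  {"z": -1},
  {"z": -1},
  {"z": -1},
  {"z": -1},
  {"z": -0.5},
])

```text
invalid input
```

Emit:
send_rows([
  {"x": 0.98, "y": -0.99},
  {"x": 0.98, "y": -0.99},
  {"x": 0.98, "y": -0.99},
  {"x": 0.98, "y": -0.99},
  {"x": 0.98, "y": -0.99},
  {"x": 0.98, "y": -0.99},
  {"x": 0.98, "y": -0.99},
  {"x": 0.98, "y": -0.99},
])

```text
invalid input
```

Emit:
send_rows([
  {"x": 0.98, "y": -0.99},
  {"x": 0.98, "y": -0.99},
  {"x": 0.98, "y": -0.99},
  {"x": 0.98, "y": -0.99},
  {"x": 0.98, "y": -0.99},
  {"x": 0.98, "y": -0.99},
  {"x": 0.98, "y": -0.99},
  {"x": 0.98, "y": -0.99},
])

```text
invalid input
```

The rows need every field, so I resend them in full.

Emit:
send_rows([
  {"x": 0, "y": 0, "z": -1, "ax": 0, "ay": 0, "az": 0, "jaw": 1},
  {"x": 0, "y": 0, "z": -1, "ax": 0, "ay": 0, "az": 0, "jaw": 1},
  {"x": 0, "y": 0, "z": -1, "ax": 0, "ay": 0, "az": 0, "jaw": 1},
  {"x": 0, "y": 0, "z": -1, "ax": 0, "ay": 0, "az": 0, "jaw": 1},
  {"x": 0, "y": 0, "z": -1, "ax": 0, "ay": 0, "az": 0, "jaw": 1},
  {"x": 0, "y": 0, "z": -1, "ax": 0, "ay": 0, "az": 0, "jaw": 1},
  {"x": 0, "y": 0, "z": -1, "ax": 0, "ay": 0, "az": 0, "jaw": 1},
  {"x": 0, "y": 0, "z": -0.5, "ax": 0, "ay": 0, "az": 0, "jaw": 1},
])

```text
time: 0.82
ee_pos: [0.1544, -0.6313, 0.5574]
tcp_rot: [3.138, 0.001, 0.24]
wrist_force: [0.2, 0.2, 1.1]
grip_width: 0.0939
grip_force: 0.0
```

Emit:
send_rows([
  {"x": 0.98, "y": -0.99, "z": 0, "ax": 0, "ay": 0, "az": 0, "jaw": 1},
  {"x": 0.98, "y": -0.99, "z": 0, "ax": 0, "ay": 0, "az": 0, "jaw": 1},
  {"x": 0.98, "y": -0.99, "z": 0, "ax": 0, "ay": 0, "az": 0, "jaw": 1},
  {"x": 0.98, "y": -0.99, "z": 0, "ax": 0, "ay": 0, "az": 0, "jaw": 1},
  {"x": 0.98, "y": -0.99, "z": 0, "ax": 0, "ay": 0, "az": 0, "jaw": 1},
  {"x": 0.98, "y": -0.99, "z": 0, "ax": 0, "ay": 0, "az": 0, "jaw": 1},
  {"x": 0.98, "y": -0.99, "z": 0, "ax": 0, "ay": 0, "az": 0, "jaw": 1},
  {"x": 0.98, "y": -0.99, "z": 0, "ax": 0, "ay": 0, "az": 0, "jaw": 1},
])

```text
time: 1.48
ee_pos: [0.2696, -0.439, 0.5538]
tcp_rot: [-3.14, 0.0, 0.24]
wrist_force: [0.2, -0.2, -1.0]
grip_width: 0.0938
grip_force: 0.0
```

Emit:
send_rows([
  {"x": 0.98, "y": -0.99, "z": 0, "ax": 0, "ay": 0, "az": 0, "jaw": 1},
  {"x": 0.98, "y": -0.99, "z": 0, "ax": 0, "ay": 0, "az": 0, "jaw": 1},
  {"x": 0.98, "y": -0.99, "z": 0, "ax": 0, "ay": 0, "az": 0, "jaw": 1},
  {"x": 0.98, "y": -0.99, "z": 0, "ax": 0, "ay": 0, "az": 0, "jaw": 1},
  {"x": 0.98, "y": -0.99, "z": 0, "ax": 0, "ay": 0, "az": 0, "jaw": 1},
  {"x": 0.98, "y": -0.99, "z": 0, "ax": 0, "ay": 0, "az": 0, "jaw": 1},
  {"x": 0.98, "y": -0.99, "z": 0, "ax": 0, "ay": 0, "az": 0, "jaw": 1},
  {"x": 0.98, "y": -0.99, "z": 0, "ax": 0, "ay": 0, "az": 0, "jaw": 1},
])

```text
time: 2.15
ee_pos: [0.3842, -0.2479, 0.554]
tcp_rot: [-3.141, 0.0, 0.24]
wrist_force: [1.2, 0.6, -0.1]
grip_width: 0.0938
grip_force: 0.0
```

Emit:
send_rows([
  {"x": 0.98, "y": -0.99, "z": 1, "ax": 0, "ay": 0, "az": 0, "jaw": 1},
  {"x": 0.98, "y": -0.99, "z": 1, "ax": 0, "ay": 0, "az": 0, "jaw": 1},
  {"x": 0.98, "y": -0.99, "z": 1, "ax": 0, "ay": 0, "az": 0, "jaw": 1},
  {"x": 0.98, "y": -0.99, "z": 1, "ax": 0, "ay": 0, "az": 0, "jaw": 1},
  {"x": 0.98, "y": -0.99, "z": 1, "ax": 0, "ay": 0, "az": 0, "jaw": 1},
  {"x": 0, "y": 0, "z": 1, "ax": 0, "ay": 0, "az": 0, "jaw": 1},
  {"x": 0, "y": 0, "z": 1, "ax": 0, "ay": 0, "az": 0, "jaw": 1},
  {"x": 0, "y": 0, "z": 0, "ax": 0, "ay": 0, "az": 0, "jaw": 1},
])

```text
time: 2.82
ee_pos: [0.4545, -0.1286, 0.4097]
tcp_rot: [-3.135, 0.007, 0.241]
wrist_force: [-1.2, -0.7, -0.6]
grip_width: 0.0937
grip_force: 0.0
```

Run:
```python
from h import *
from scipy.spatial.transform import Rotation as R
st=read_state();w=imaging.grab_frame('wrist');cv2.imwrite('pics/w1.png',w[...,::-1])
T=np.eye(4);T[:3,:3]=R.from_euler('xyz',st['tcp_rot']).as_matrix();T[:3,3]=st['ee_pos']
P=T@imaging.camera_model('wrist')['T_tool_cam'];np.save('P1.npy',P);print(st['time'],st['ee_pos'],st['tcp_rot'],st['joints'],st['wrist_force'])
c=np.linalg.inv(P)@np.array([.4555,-.1285,.116,1]);K=imaging.camera_model('wrist')['K'];print('pred px',K@np.array([c[0],-c[1],-c[2]])/-c[2])
```

```text
2.8167 [ 0.45453735 -0.12858849  0.40966728] [-3.13533801  0.00665259  0.24107467] [-5.16377452e-01 -1.88812782e-01  1.99185600e+00 -2.68233575e-05
  1.34768049e+00  8.13371068e-01] [-1.21295349 -0.65323626 -0.57794703]
pred px [262.29714513 193.50240172   1.        ]
```

View pics/w1.png

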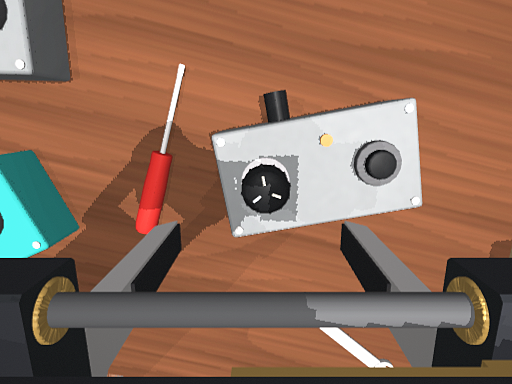

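The wrist view shows the head with 3 dashes at about (265,189), predicted at (262,193). The start button is at (380,161). I now refine the head centre.

Run:
```python
from h import *
P=np.load('P1.npy');m=imaging.camera_model('wrist');im=cv2.imread('pics/w1.png')
def blob(u,v,r,th):
    g=im.max(2);k=np.zeros_like(g);k[v-r:v+r,u-r:u+r]=(g[v-r:v+r,u-r:u+r]<th)*255
    cs,_=cv2.findContours(k,0,1);h=cv2.convexHull(max(cs,key=cv2.contourArea));return cv2.minEnclosingCircle(h)
for z,a in ((.116,(265,189,30,60)),(.11,(265,189,30,60)),(.091,(380,161,25,60))):
    (c,r)=blob(*a);print(z,c,r,plane(m,*c,z,P), r/324*(P[2,3]-z)*2)
(c,r)=blob(265,189,30,60);t=imaging.camera_model('top')
print('tri',tri([ray(t,325.2,179.5),ray(m,*c,P)]))
```

```text
0.116 (265.3816223144531, 188.4364013671875) 24.857152938842773 [ 0.46050378 -0.12999325  0.116     ] 0.041789854918506245
0.11 (265.3816223144531, 188.4364013671875) 24.857152938842773 [ 0.45917473 -0.13038168  0.11      ] 0.04271049021253746
0.091 (379.7247314453125, 163.37921142578125) 15.69865608215332 [ 0.50332454 -0.22798626  0.091     ] 0.02881521865193783
tri [ 0.45679114 -0.13085993  0.09901122]
```

Emit:
send_rows([
  {"x": 0.12, "y": 0.05, "z": 1, "ax": 0, "ay": 0, "az": 0, "jaw": 1},
  {"x": 0, "y": 0, "z": 1, "ax": 0, "ay": 0, "az": 0, "jaw": 1},
  {"x": 0, "y": 0, "z": 1, "ax": 0, "ay": 0, "az": 0, "jaw": 1},
  {"x": 0, "y": 0, "z": 1, "ax": 0, "ay": 0, "az": 0, "jaw": 1},
  {"x": 0, "y": 0, "z": 0, "ax": 0, "ay": 0, "az": 0, "jaw": 1},
  {"x": 0, "y": 0, "z": 0, "ax": 0, "ay": 0, "az": 0, "jaw": 1},
  {"x": 0, "y": 0, "z": 0, "ax": 0, "ay": 0, "az": 0, "jaw": 1},
  {"x": 0, "y": 0, "z": 0, "ax": 0, "ay": 0, "az": 0, "jaw": 1},
])

```text
time: 3.53
ee_pos: [0.4586, -0.1306, 0.3368]
tcp_rot: [3.139, -0.003, 0.24]
wrist_force: [-0.4, 0.7, -0.0]
grip_width: 0.0942
grip_force: 0.0
```

Run:
```python
from h import *
from scipy.spatial.transform import Rotation as R
st=read_state();w=imaging.grab_frame('wrist');im=w[...,::-1].copy()
T=np.eye(4);T[:3,:3]=R.from_euler('xyz',st['tcp_rot']).as_matrix();T[:3,3]=st['ee_pos']
m=imaging.camera_model('wrist');P=T@m['T_tool_cam'];print(st['time'],st['ee_pos'],st['tcp_rot'],st['wrist_force'])
c=np.linalg.inv(P)@np.array([.458,-.129,.116,1]);p=m['K']@np.array([c[0],-c[1],-c[2]])/-c[2];print(p)
u,v=map(int,p[:2]);r=45;g=im.max(2);k=np.zeros_like(g);k[v-r:v+r,u-r:u+r]=(g[v-r:v+r,u-r:u+r]<60)*255
cs,_=cv2.findContours(k,0,1);h=cv2.convexHull(max(cs,key=cv2.contourArea));(q,rr)=cv2.minEnclosingCircle(h)
print(q,rr,cv2.fitEllipse(h),plane(m,*q,.116,P),rr/324*2*(P[2,3]-.116))
cv2.circle(im,(int(q[0]),int(q[1])),int(rr),(0,255,0),1);cv2.imwrite('pics/w2.png',im)
```

```text
3.5333 [ 0.45862618 -0.13061742  0.33679755] [ 3.13913604e+00 -2.64242318e-03  2.39562192e-01] [-0.36746519  0.70270206 -0.04528875]
[256.4174039  225.24067398   1.        ]
(258.9514465332031, 219.9280548095703) 33.31294250488281 ((258.9109802246094, 219.73953247070312), (64.91243743896484, 65.44733428955078), 84.07784271240234) [ 0.46190513 -0.12973919  0.116     ] 0.04115206731932721
```

View pics/w2.png

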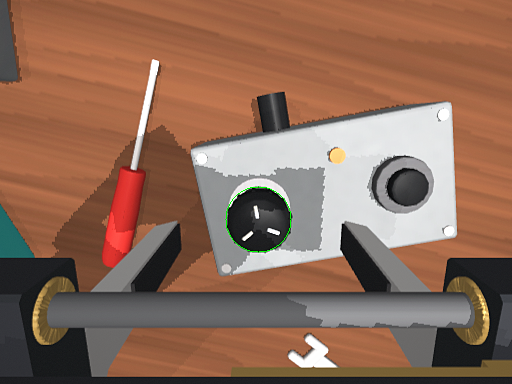

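The head circle at (259,220) is centred between the fingers. The combined estimate is about (0.459,-0.130) and the tool stands at (0.4586,-0.1306), so I descend and grip.

Emit:
send_rows([
  {"x": 0, "y": 0, "z": 1, "ax": 0, "ay": 0, "az": 0, "jaw": 1},
  {"x": 0, "y": 0, "z": 1, "ax": 0, "ay": 0, "az": 0, "jaw": 1},
  {"x": 0, "y": 0, "z": 0.5, "ax": 0, "ay": 0, "az": 0, "jaw": 1},
  {"x": 0, "y": 0, "z": 0, "ax": 0, "ay": 0, "az": 0, "jaw": 1},
  {"x": 0, "y": 0, "z": 0, "ax": 0, "ay": 0, "az": 0, "jaw": 1},
], grip_force=20)

```text
time: 4.0
ee_pos: [0.4582, -0.1302, 0.2851]
tcp_rot: [3.142, -0.0, 0.24]
wrist_force: [0.5, -0.0, -0.1]
grip_width: 0.0941
grip_force: 0.0
```

Emit:
send_rows([
  {"x": 0, "y": 0, "z": 0, "ax": 0, "ay": 0, "az": 0, "jaw": 0.3},
  {"x": 0, "y": 0, "z": 0, "ax": 0, "ay": 0, "az": 0, "jaw": 0.3},
  {"x": 0, "y": 0, "z": 0, "ax": 0, "ay": 0, "az": 0, "jaw": 0.3},
  {"x": 0, "y": 0, "z": 0, "ax": 0, "ay": 0, "az": 0, "jaw": 0.3},
  {"x": 0, "y": 0, "z": 0, "ax": 0, "ay": 0, "az": 0, "jaw": 0.3},
  {"x": 0, "y": 0, "z": 0, "ax": 0, "ay": 0, "az": 0, "jaw": 0.3},
  {"x": 0, "y": 0, "z": 0, "ax": 0, "ay": 0, "az": 0, "jaw": 0.3},
  {"x": 0, "y": 0, "z": 0, "ax": 0, "ay": 0, "az": 0, "jaw": 0.3},
], grip_force=20)

```text
time: 4.67
ee_pos: [0.458, -0.1302, 0.2847]
tcp_rot: [-3.142, 0.0, 0.24]
wrist_force: [-0.1, 0.5, -0.7]
grip_width: 0.044
grip_force: 0.0
```

Emit:
send_rows([
  {"x": 0, "y": 0, "z": 0, "ax": 0, "ay": 0, "az": 0, "jaw": 0.2},
  {"x": 0, "y": 0, "z": 0, "ax": 0, "ay": 0, "az": 0, "jaw": 0.2},
  {"x": 0, "y": 0, "z": 0, "ax": 0, "ay": 0, "az": 0, "jaw": 0.2},
  {"x": 0, "y": 0, "z": 0, "ax": 0, "ay": 0, "az": 0, "jaw": 0.2},
], grip_force=20)

```text
time: 5.0
ee_pos: [0.458, -0.1302, 0.2847]
tcp_rot: [3.141, -0.0, 0.24]
wrist_force: [0.1, -0.4, -1.5]
grip_width: 0.0431
grip_force: 20.0
```

Emit:
send_rows([
  {"x": 0, "y": 0, "z": 0.1, "ax": 0, "ay": 0, "az": 0, "jaw": 0.2},
  {"x": 0, "y": 0, "z": 0.1, "ax": 0, "ay": 0, "az": 0, "jaw": 0.2},
  {"x": 0, "y": 0, "z": 0.1, "ax": 0, "ay": 0, "az": 0, "jaw": 0.2},
  {"x": 0, "y": 0, "z": 0.1, "ax": 0, "ay": 0, "az": 0, "jaw": 0.2},
  {"x": 0, "y": 0, "z": 0.05, "ax": 0, "ay": 0, "az": 0, "jaw": 0.2},
  {"x": 0, "y": 0, "z": 0, "ax": 0, "ay": 0, "az": 0, "jaw": 0.2},
  {"x": 0, "y": 0, "z": 0, "ax": 0, "ay": 0, "az": 0, "jaw": 0.2},
  {"x": 0, "y": 0, "z": 0, "ax": 0, "ay": 0, "az": 0, "jaw": 0.2},
], grip_force=20)

```text
time: 5.67
ee_pos: [0.4583, -0.1303, 0.2765]
tcp_rot: [-3.141, 0.0, 0.24]
wrist_force: [-4.3, 1.3, 8.0]
grip_width: 0.0428
grip_force: 20.0
```

The tool went down 8.2 mm and 8 N pushes back up, so the head is at its end stop. Now I turn it clockwise, which is +z about the tool.

Emit:
send_rows([
  {"x": 0, "y": 0, "z": 0, "ax": 0, "ay": 0, "az": 0.7, "jaw": 0.2},
  {"x": 0, "y": 0, "z": 0, "ax": 0, "ay": 0, "az": 0.7, "jaw": 0.2},
  {"x": 0, "y": 0, "z": 0, "ax": 0, "ay": 0, "az": 0.7, "jaw": 0.2},
  {"x": 0, "y": 0, "z": 0, "ax": 0, "ay": 0, "az": 0.7, "jaw": 0.2},
  {"x": 0, "y": 0, "z": 0, "ax": 0, "ay": 0, "az": 0.7, "jaw": 0.2},
  {"x": 0, "y": 0, "z": 0, "ax": 0, "ay": 0, "az": 0.7, "jaw": 0.2},
  {"x": 0, "y": 0, "z": 0, "ax": 0, "ay": 0, "az": 0.7, "jaw": 0.2},
  {"x": 0, "y": 0, "z": 0, "ax": 0, "ay": 0, "az": 0.7, "jaw": 0.2},
], grip_force=20)

```text
time: 6.33
ee_pos: [0.4582, -0.1303, 0.2766]
tcp_rot: [3.141, 0.0, -0.323]
wrist_force: [-3.6, 0.8, 7.9]
grip_width: 0.0431
grip_force: 20.0
```

Emit:
send_rows([
  {"x": 0, "y": 0, "z": 0, "ax": 0, "ay": 0, "az": 0.7, "jaw": 0.2},
  {"x": 0, "y": 0, "z": 0, "ax": 0, "ay": 0, "az": 0.7, "jaw": 0.2},
  {"x": 0, "y": 0, "z": 0, "ax": 0, "ay": 0, "az": 0.7, "jaw": 0.2},
  {"x": 0, "y": 0, "z": 0, "ax": 0, "ay": 0, "az": 0.7, "jaw": 0.2},
  {"x": 0, "y": 0, "z": 0, "ax": 0, "ay": 0, "az": 0.7, "jaw": 0.2},
  {"x": 0, "y": 0, "z": 0, "ax": 0, "ay": 0, "az": 0.7, "jaw": 0.2},
  {"x": 0, "y": 0, "z": 0, "ax": 0, "ay": 0, "az": 0, "jaw": 0.2},
  {"x": 0, "y": 0, "z": 0, "ax": 0, "ay": 0, "az": 0, "jaw": 0.2},
], grip_force=20)

```text
time: 7.0
ee_pos: [0.4582, -0.1303, 0.2765]
tcp_rot: [3.141, 0.0, -0.74]
wrist_force: [-4.4, -0.3, 9.5]
grip_width: 0.043
grip_force: 20.0
```

Run:
```python
from h import *
st=read_state();print(st['tcp_rot'],st['wrist_torque'],st['wrist_force'],st['joints'])
cv2.imwrite('pics/w3.png',imaging.grab_frame('wrist')[...,::-1])
```

```text
[ 3.14082302e+00  2.40319641e-04 -7.39790464e-01] [0.08102182 0.71836372 0.06984315] [-4.37691025 -0.31136689  9.47867939] [-5.15655141e-01 -1.95661039e-03  2.08379550e+00 -7.98875593e-04
  1.06015927e+00  1.79532214e+00]
```

View pics/w3.png

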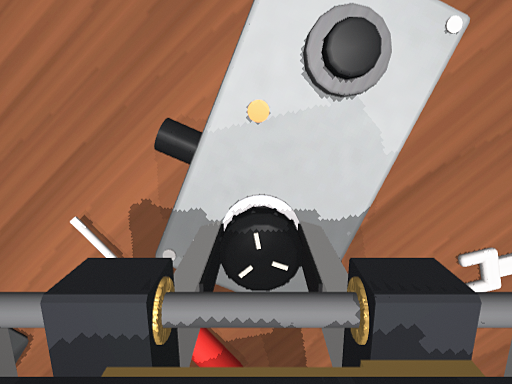

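The dashes at (257,241), (245,271) and (280,266) keep the same orientation in the tool view as before, so the head turned with the tool by about 0.98 rad. I open the gripper, then lift.

Emit:
send_rows([
  {"x": 0, "y": 0, "z": 0, "ax": 0, "ay": 0, "az": 0, "jaw": 1},
  {"x": 0, "y": 0, "z": 0, "ax": 0, "ay": 0, "az": 0, "jaw": 1},
  {"x": 0, "y": 0, "z": 0, "ax": 0, "ay": 0, "az": 0, "jaw": 1},
  {"x": 0, "y": 0, "z": 0, "ax": 0, "ay": 0, "az": 0, "jaw": 1},
  {"x": 0, "y": 0, "z": 0, "ax": 0, "ay": 0, "az": 0, "jaw": 1},
  {"x": 0, "y": 0, "z": 0, "ax": 0, "ay": 0, "az": 0, "jaw": 1},
  {"x": 0, "y": 0, "z": 0, "ax": 0, "ay": 0, "az": 0, "jaw": 1},
  {"x": 0, "y": 0, "z": 0, "ax": 0, "ay": 0, "az": 0, "jaw": 1},
])

```text
time: 7.72
ee_pos: [0.458, -0.1301, 0.2756]
tcp_rot: [-3.142, 0.0, -0.74]
wrist_force: [0.7, -0.1, -0.1]
grip_width: 0.0922
grip_force: 0.0
```

Emit:
send_rows([
  {"x": 0, "y": 0, "z": -0.5, "ax": 0, "ay": 0, "az": 0, "jaw": 1},
  {"x": 0, "y": 0, "z": -1, "ax": 0, "ay": 0, "az": 0, "jaw": 1},
  {"x": 0, "y": 0, "z": -1, "ax": 0, "ay": 0, "az": 0, "jaw": 1},
  {"x": 0, "y": 0, "z": -1, "ax": 0, "ay": 0, "az": 0, "jaw": 1},
  {"x": 0, "y": 0, "z": -1, "ax": 0, "ay": 0, "az": 0, "jaw": 1},
  {"x": 0, "y": 0, "z": -0.5, "ax": 0, "ay": 0, "az": 0, "jaw": 1},
  {"x": 0, "y": 0, "z": 0, "ax": 0, "ay": 0, "az": 0, "jaw": 1},
  {"x": 0, "y": 0, "z": 0, "ax": 0, "ay": 0, "az": 0, "jaw": 1},
])

```text
time: 8.38
ee_pos: [0.458, -0.1301, 0.3759]
tcp_rot: [-3.141, -0.001, -0.74]
wrist_force: [-0.2, -0.7, -0.8]
grip_width: 0.0942
grip_force: 0.0
```

Emit:
send_rows([
  {"x": 0, "y": 0, "z": 0, "ax": 0, "ay": 0, "az": 0, "jaw": 1},
  {"x": 0, "y": 0, "z": 0, "ax": 0, "ay": 0, "az": 0, "jaw": 1},
  {"x": 0, "y": 0, "z": 0, "ax": 0, "ay": 0, "az": 0, "jaw": 1},
  {"x": 0, "y": 0, "z": 0, "ax": 0, "ay": 0, "az": 0, "jaw": 1},
  {"x": 0, "y": 0, "z": 0, "ax": 0, "ay": 0, "az": 0, "jaw": 1},
  {"x": 0, "y": 0, "z": 0, "ax": 0, "ay": 0, "az": 0, "jaw": 1},
  {"x": 0, "y": 0, "z": 0, "ax": 0, "ay": 0, "az": 0, "jaw": 1},
  {"x": 0, "y": 0, "z": 0, "ax": 0, "ay": 0, "az": 0, "jaw": 1},
])

```text
time: 9.05
ee_pos: [0.458, -0.1302, 0.3756]
tcp_rot: [3.142, 0.0, -0.74]
wrist_force: [0.2, 0.5, -0.8]
grip_width: 0.094
grip_force: 0.0
```

Run:
```python
from h import *
a=imaging.grab_frame('wrist')[...,::-1]; b=imaging.grab_frame('scene')[150:214,160:245,::-1]; o=cv2.imread('pics/scene.png')[150:214,160:245]
B=np.hstack([cv2.resize(x,(256,192),interpolation=cv2.INTER_CUBIC) for x in (o,b)])
cv2.imwrite('pics/w4.png',np.vstack([a,B]))
```

```text
(no output)
```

View pics/w4.png

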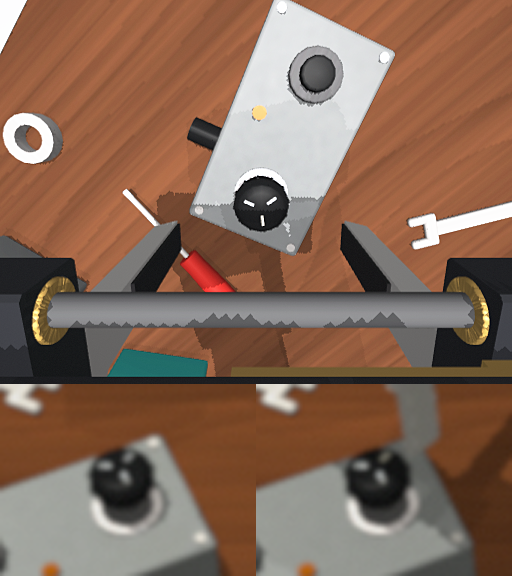

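The head at (261,203) is back up, with its dashes turned back relative to the tool, and the scene crop matches the starting one. I wait a little longer, then hand in.

Emit:
send_rows([
  {"x": 0, "y": 0, "z": 0, "ax": 0, "ay": 0, "az": 0, "jaw": 1},
  {"x": 0, "y": 0, "z": 0, "ax": 0, "ay": 0, "az": 0, "jaw": 1},
  {"x": 0, "y": 0, "z": 0, "ax": 0, "ay": 0, "az": 0, "jaw": 1},
  {"x": 0, "y": 0, "z": 0, "ax": 0, "ay": 0, "az": 0, "jaw": 1},
  {"x": 0, "y": 0, "z": 0, "ax": 0, "ay": 0, "az": 0, "jaw": 1},
  {"x": 0, "y": 0, "z": 0, "ax": 0, "ay": 0, "az": 0, "jaw": 1},
  {"x": 0, "y": 0, "z": 0, "ax": 0, "ay": 0, "az": 0, "jaw": 1},
  {"x": 0, "y": 0, "z": 0, "ax": 0, "ay": 0, "az": 0, "jaw": 1},
])

```text
time: 9.82
ee_pos: [0.458, -0.1302, 0.3757]
tcp_rot: [3.142, 0.0, -0.74]
wrist_force: [0.5, 0.2, -0.2]
grip_width: 0.0942
grip_force: 0.0
```

```bash
python3 -c "
from workcell import arm
print(arm.job_done())"
```

```text
the job is handed in; nothing more can be done
None
```

I pressed the mushroom head to its end stop, turned it about 0.98 rad clockwise and let go; the images show it back up and untwisted, the start button was not touched, and I handed the job in at about 9.8 s (no verdict was returned).

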